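# Close the sample shipper and gauge its probe port

## Robot

A 6-joint arm with a two-finger parallel gripper is mounted at the origin on a cart in front of the work surface, level with it; the furniture and walls round the work are solid. World frame = base frame: x ahead of the robot, y to its left, z up, the work surface at z = 0. Lengths are in m, angles in rad, forces in N, time in s.
With the tool pointing down it reaches from about 0.35 to 0.725 m from the base axis. Payload 4.3 kg.
Tool frame: the origin (TCP) lies between the finger pads; the fingertips stand 11 mm ahead of it and the grasp point (between the pads) lies 8 mm behind it; z points along the fingers, y is the line along which they close (so a half turn about z gives the same grasp; the last joint's range is limited). The gripper opens to 85 mm and grips with 20 to 120 N. Pads are 22 mm wide; open, the fingers measure 114 mm over their backs; the gripper's body (76 mm by 85 mm) begins 54 mm behind the grasp point. The pads swing forward as they close: fully open they stand 13 mm farther back than shut.
Start: joints at [1.095, 0.377, 0.081, 1.274, 0, 1.46], TCP at [0.206, 0.537, 0.242] pointing down, gripper open.
Joint ranges: [-2.72, 2.72], [-0.84, 1.66], [-1.02, 1.22], [-1.77, 2.12], [-1.37, 1.28], [-3.14, 3.14]. Speed limits (rad/s): [2.57, 2.57, 3.14, 3.14, 3.14, 3.14].

## Interface

Orientations are given as a unit quaternion [x, y, z, w].
In Python, from plant import get_state, eyes, bot gives the robot as it stands.
- The arm moves only by the tool move_arm, never from a script. Its argument "commands" is a list that holds one entry, the list of rows, each a list of 4 numbers: the shift along the tool's x, y, z in mm, then the turn about the tool's z in degrees. A call has 1 to 20 rows; each row shifts and turns the commanded pose from where the row before left it, along the tool's axes as they then stand; what a row does not reach is not made up. A row lasts 1/10 s, in which the tool goes at most 50 mm and 8.59 degrees, less where a joint would pass 70% of its speed; a pose out of reach is approached as far as the arm can. A call is refused whole if a number of a shift passes 50 or a number of a turn 8.59, either way. A call with a gripper value outside its range is refused whole. "fingers" is the finger opening in mm, from 0 to 85.4, set as the call begins (left out, the last holds). The fingers move at their own pace and stop on an object; "grip_force" is the grip in N (left out, the last holds). Time passes only in rows, so rows that do not move let the fingers close. It gives the time, the measured TCP pose, the force, the opening and the grip force at its end, in the units of the state.
- get_state(): the state, without advancing time (a new reading comes with each control period).
- eyes.snapshot(name): name is "side" or "top" or "wrist"; returns (picture, depth): 384x512x3 uint8, blue, green, red; 384x512 float32, m along the optical axis (not along the pixel's ray), 0 where there is no reading.
- eyes.camera_params(name): a dict with "fov_y" (degrees; the focal length in pixels is half the picture's height over the tangent of half this angle, whatever the lens; pixels are square), "cx", "cy" (the principal point, pixels), "eye" and "attitude" of the camera in the world. Camera axes: x right, y up, looking along -z (the intrinsics and any distortion apply to the point x, -y, -z); pixel columns grow to the right and rows downward; lengths in m; the calibration is good to about 2 mm. A picture is of the moment at which its call begins: read the wrist's pose just before it. camera_params takes no time and is no camera call; for the wrist camera it gives the pose at the moment of the call.
- bot.close_job(): hands the job in; it is judged then, once.
The state is a dict: "time": time; "joint_pos": joint angles; "joint_velocities": joint speeds; "tau": joint torques, N m; "ee_pos": TCP position; "eef_rot": TCP orientation; "contact_force": force on the tool from outside, world axes, zero at the start; "wrist_torque": the same for the moment, N m; "grip_width": finger opening in m; "grip_force": force on a finger pad.
Only numpy, scipy, OpenCV 4.12 (cv2) and the standard library are available. Lean on these libraries where they do the work, as an engineer would, in place of code of your own. Each camera call takes 0.05 s, during which the arm holds its last target. There are 200 camera calls.

## Task

Get the sample shipper ready for its temperature probe: fold the short inner flap down first, then fold the long outer flap (the one with the slanted guide tube) flat down over it. Then take the gauge rod from its cradle by its handle and slide it into the guide tube, without ramming it, until its collar stops against the tube's mouth. Draw it right out again and finish holding the rod still and level in the gripper, the whole rod at least 20 cm above the desk and clear of the box, so its tip can be read; do not put it down, leave the flaps shut, and do not disturb the petri dish, the objective case or the tape roll.

Things in the scene. Friction and masses are not known exactly. Their poses are not given: they have to be found in the camera images.
- shipper: Cardboard box, open on top, 120 (x) x 150 (y) x 90 mm high, 4 mm walls, fixed to the desk, turned up to 0.2 rad. Origin: centre of its underside; z up. Foam with vials fills its lowest 36 mm (vials included). Two flaps fold up and outward about lines parallel to its x axis: the inner flap on the right (-y) rim, the outer flap on the left (+y) rim.
- inner_flap (a joint): Short plain cardboard flap, 116 (x) x 80 x 4 mm, hinged in the box frame at y = -75, z = 92 mm (middle of its thickness). Value: opening angle, rad; 0 lies flat shut, reaching toward +y; 1.57 stands upright; 2.0 is the stop. A stiff crease (0.05 N m friction) keeps it at any angle.
- outer_flap (a joint): Long flap, 120 (x) x 100 x 4 mm, hinged in the box frame at y = +75, z = 96 mm; 0 lies flat shut over the inner flap, reaching toward -y; 1.57 upright; 2.0 stop; same stiff crease. The guide tube stands on the middle of its outer face (foot 25 to 65 mm from the hinge, 11 mm either side of the middle); beside that and over the last 30 mm the face is free to push on.
- port (a point): Grey guide tube fixed on the outer flap, moving with it. Origin: centre of its mouth; +z points straight out of the mouth along the bore. Bore 14 mm, flared to about 23 mm at the mouth (rim 33 mm outside), 48 mm long, open into the box. Flap shut: mouth at box x = 0, y = +64, z = 120 mm, facing box +y and 35 degrees up, so the rod goes in toward -y, 35 degrees down, nothing in its way.
- gauge_rod: Loose rod, 210 mm long, about 60 g. Origin: centre of the collar's stop face; +x along the rod to its tip. Steel rod 10 mm diameter from x = 0 to the round tip at +115 mm; collar 36 mm diameter from x = -6 to 0; black handle, section 14 (y) x 18 (z) mm, from x = -95 to -6, gripped across its y faces. Starts level in the cradle, z up.
- rod_tip (a point): The tip end of the gauge rod, 115 mm from the collar's stop face.
- rod_grip (a point): Middle of the handle's free length, on the rod's axis, 45 mm behind the collar's stop face.
- cradle: Aluminium cradle fixed to the desk: foot 180 x 26 x 6 mm, two notched posts 10 mm thick, about 28 mm wide, at x = -76 (under the handle's end, 62 mm high) and +74 mm (under the rod, 66 mm high). Origin: centre of the foot's underside; x along the rod. Rod axis 60 mm up, collar face at x = +14 mm; the rod lifts straight up out of the notches.
- petri_dish: Bystander: lidded petri dish, 62 mm across, 15 mm high, stands loose behind the box or cradle. Origin: centre of its underside.
- objective_case: Bystander: round screw-top microscope objective case, 36 mm across, 52 mm high, stands loose behind the box or cradle. Origin: centre of its underside.
- tape_roll: Bystander: small roll of adhesive tape lying flat, 58 mm across, 19 mm high, stands loose behind the box or cradle. Origin: centre of its underside.
Not all that is in view belongs to the job. What is shaped like the gauge_rod but brown is not meant.

How it is judged:
On the way, in this order (a step that is already met when the one before it is completed fails the run):
1. the inner flap is folded shut while the outer flap is still open (value of joint inner_flap below 0.12 rad and value of joint outer_flap above 0.6 rad), for 0.2 s.
2. the outer flap is folded shut over it (value of joint each of inner_flap, outer_flap below 0.12 rad), for 0.2 s.
3. the gripped rod is in the guide tube with its collar against the mouth (all of step 2 and distance between gauge_rod and port below 0.007 m and z of gauge_rod in the frame of port below 0.005 m and angle between the x axis of gauge_rod and the z axis of port, either way round below 0.2 rad and z of rod_tip in the frame of port below -0.1 m and contact force between the fingers and gauge_rod above 1 N), for 0.1 s.
4. the rod is drawn right out of the tube, still gripped (all of step 2 and z of rod_tip in the frame of port above 0.01 m and contact force between the fingers and gauge_rod above 1 N), for 0.1 s.
At the end, for the whole second after the job is handed in: The rod is held by the fingers alone (more than 1 N, no contact with box or cradle), level within 0.15 rad, all of it above 0.19 m, its tip more than 30 mm from the tube's mouth, still (under 0.03 m/s); both flaps are shut within 0.12 rad (all of step 2 and angle between gauge_rod's own x axis and vertical between 1.42 and 1.72 rad and height (world z) of each of gauge_rod, rod_tip, rod_grip above 0.19 m and distance between rod_tip and port above 0.03 m and contact force between the fingers and gauge_rod above 1 N and contact force between gauge_rod and shipper below 0.05 N and contact force between gauge_rod and cradle below 0.05 N and linear speed of gauge_rod below 0.03 m/s and angular speed of gauge_rod below 0.2 rad/s); the arm keeps its last pose, push and grip.
It fails at once if the outer flap is folded in while the inner flap is still up (value of joint outer_flap below 0.5 rad and value of joint inner_flap above 0.4 rad).
It fails at once if the rod is rammed against the box or tube (over 40 N) (contact force between gauge_rod and shipper above 40 N).
It fails at once if the petri dish is disturbed (moved over 20 mm) (distance of petri_dish from where it was at the start of the episode above 0.02 m).
It fails at once if the objective case is disturbed (moved over 20 mm) (distance of objective_case from where it was at the start of the episode above 0.02 m).
It fails at once if the tape roll is disturbed (moved over 20 mm) (distance of tape_roll from where it was at the start of the episode above 0.02 m).
It also fails if it takes over 67 s, if anything falls off the work surface, if the arm or the gripper's body presses on something with over 40 N, if the wrist force passes 120 N, or if a joint passes its speed limit or range.

## Working session

There is one attempt and no reset: what is moved stays moved. The work goes in short steps, Python scripts to look and compute and a tool call to move; the robot and the scene stay as the last step left them, time stands still between calls to the robot, and variables do not carry over. Pictures are saved under pics/ and viewed, at most 10 in all, crops included, and the job is handed in when it is done.

Besides the shell and the picture viewer there is one more tool, called as name(argument=value, ...) on one line, values as JSON. move_arm: Moves the arm, as the interface text tells. Its arguments: {"type":"object","properties":{"commands":{"type":"array"},"fingers":{"type":"number"},"grip_force":{"type":"number"}},"required":["commands"]}

```bash
ls; mkdir -p pics; cat > h.py <<'E'
import numpy as np,cv2
from scipy.spatial.transform import Rotation as R
from plant import get_state,eyes,bot
def cam(n):
    p=eyes.camera_params(n); return p
def pts(n,save=None):
    p=eyes.camera_params(n); im,d=eyes.snapshot(n)
    if save: cv2.imwrite(save,im)
    return im,d,p
def rot(a):
    a=np.array(a,float); return R.from_quat(a).as_matrix() if a.size==4 else a.reshape(3,3)
def cloud(d,p):
    h,w=d.shape; f=h/2/np.tan(np.radians(p['fov_y'])/2)
    v,u=np.mgrid[:h,:w]
    c=np.stack([(u-p['cx'])/f*d,-(v-p['cy'])/f*d,-d],-1)
    return c@rot(p['attitude']).T+np.array(p['eye'])
E
python3 - <<'E'
from h import *
for n in('top','side','wrist'):
    im,d,p=pts(n,f'pics/{n}0.png'); print(n,p,im.shape)
    np.savez(f'{n}0.npz',im=im,d=d,P=cloud(d,p))
a=[cv2.imread(f'pics/{n}0.png') for n in('top','side')]
print(get_state())
E
```

```text
pics
top {'fov_y': 44.11944205599727, 'cx': 264.3708156041032, 'cy': 191.27158289876652, 'eye': array([ 0.4516934 , -0.1024609 ,  1.53576888]), 'attitude': array([-0.0379741 ,  0.04042526,  0.70647905, -0.70555731])} (384, 512, 3)
side {'fov_y': 46.51210861965768, 'cx': 246.54764075235883, 'cy': 190.5276647641943, 'eye': array([ 0.69798896, -0.98702038,  0.86825172]), 'attitude': array([0.40725593, 0.008866  , 0.04652445, 0.91208524])} (384, 512, 3)
wrist {'fov_y': 60.33202625437474, 'cx': 256.39927466200714, 'cy': 191.0241551294176, 'eye': array([0.13884951, 0.56206837, 0.37330718]), 'attitude': array([-0.1174043 , -0.07978243,  0.56101993,  0.81554131])} (384, 512, 3)
{'time': 0.15, 'joint_pos': array([ 1.09472052e+00,  3.77907521e-01,  7.99823031e-02,  1.27440058e+00,
       -2.21103769e-05,  1.46052748e+00]), 'joint_velocities': array([-0.00053117, -0.00408185,  0.00408513,  0.0005984 , -0.0009572 ,
       -0.00047378]), 'tau': array([ 4.75989291e-04, -4.64033639e+01,  2.70170796e+01,  1.38938916e-02,
       -1.35167752e-04,  9.35476123e-06]), 'ee_pos': array([0.20544994, 0.53654825, 0.24158768]), 'eef_rot': array([ 1.81885321e-01,  9.83319452e-01, -7.35299262e-04, -2.10417533e-04]), 'contact_force': array([ 0.1642596 ,  0.27622451, -0.04804312]), 'wrist_torque': array([ 0.01694375, -0.02718256, -0.01281128]), 'grip_force': 0.0, 'grip_width': 0.0855630388844744}
```

View pics/top0.png

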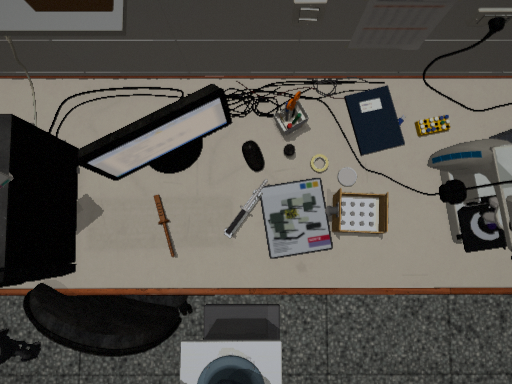

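View pics/side0.png

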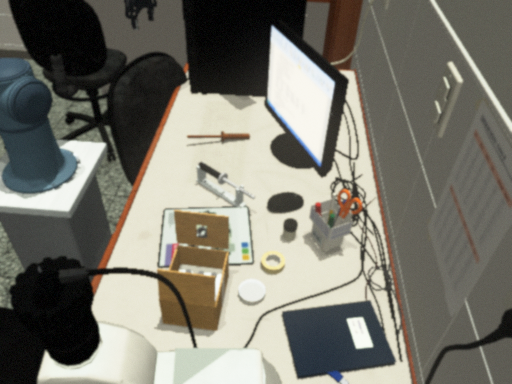

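```bash
python3 - <<'E'
from h import *
import scipy.ndimage as nd
t=np.load('top0.npz');s=np.load('side0.npz')
def proj(n,X):
    p=eyes.camera_params(n);c=rot(p['attitude']).T@(np.array(X)-p['eye']);f=192/np.tan(np.radians(p['fov_y'])/2)
    return p['cx']+f*c[0]/-c[2],p['cy']-f*c[1]/-c[2]
print(proj('top',[.206,.537,.242]),proj('side',[.206,.537,.242]))
P=t['P']
print('desk z',np.median(P[240:280,200:240,2]), P[205,40], P[370,230])
# colored heightmap around box & cradle
z=P[...,2]
for (r0,r1,c0,c1,nm) in((185,240,320,395,'box'),(175,245,220,275,'rod')):
    print(nm);print('\n'.join(' '.join('%3d'%round(1000*v) for v in row) for row in z[r0:r1:3,c0:c1:3]))
# side camera: points x,y,z over box
Q=s['P'];
for r in range(205,335,8): print(r,[tuple(np.round(1000*Q[r,c]).astype(int)) for c in range(160,235,12)])
big=[cv2.resize(t['im'][165:265,210:400],None,fx=4,fy=4,interpolation=2)]
a=cv2.resize(s['im'][150:340,140:300],None,fx=3.4,fy=3.4)[:600]
cv2.imwrite('pics/c1.png',big[0]);cv2.imwrite('pics/c2.png',a)
E
```

```text
(np.float64(21.704403139332783), np.float64(337.6387850263268)) (np.float64(143.63168493661001), np.float64(24.880755704770138))
desk z -0.0010689017313780802 [0.55662194 0.49458704 0.26731069] [ 0.07116437 -0.00242496  0.04325682]
box
  5   1  -6   0   0   7  -1   3  14  14  19   1   1  -2   4   3  -5  -2   1  -4   4   3   1  -5   1
  5   3   0  -4  -1  -4   2 199   2   2  -6  -1  -7   2  -2   3   4   6   1   4  -2   3  -4  -3   5
  8   3  -5   1  -4   1 147 197   1  -3   1   2   1   1  -2  -4   4   0  -5   8  -9  -7  -4  -3   2
  2   0  -4  -6  -4  56 142 194  70  75  76  87  83  94  93  88  91  86  89  85  93  93 140  -7  -2
  2   2  -7   8   1  54 144 193  26  29  24  30  28  29  28  35  32 1536  27  33  37  74 139   4   0
  8   6   2  -4  -1  54 147  26  29  26  26  29  23  24  31  31  22  27  31  34  40  74 148  -2  -2
  2   6   3   0  -2  58 168  30  29  28  30  32  23  30  37  28  26  34  25  25  33  78 150   3   1
  1   4   2 115  -4  58 165  28  31  37  23  26  24  23  36  24  22  35  27  25  38  76 150   3   4
  3   3 117 121 133 145 165 147  29  25  35  28  25  25  27  30
[... 7837 characters left out ...]
64(634), np.int64(-443), np.int64(0))]
325 [(np.int64(698), np.int64(-987), np.int64(868)), (np.int64(507), np.int64(-476), np.int64(0)), (np.int64(534), np.int64(-476), np.int64(4)), (np.int64(561), np.int64(-478), np.int64(12)), (np.int64(587), np.int64(-478), np.int64(16)), (np.int64(611), np.int64(-465), np.int64(0)), (np.int64(636), np.int64(-462), np.int64(-2))]
333 [(np.int64(486), np.int64(-498), np.int64(0)), (np.int64(511), np.int64(-494), np.int64(-2)), (np.int64(537), np.int64(-492), np.int64(-1)), (np.int64(563), np.int64(-491), np.int64(2)), (np.int64(587), np.int64(-485), np.int64(-3)), (np.int64(613), np.int64(-485), np.int64(2)), (np.int64(639), np.int64(-482), np.int64(0))]
```

View pics/c1.png

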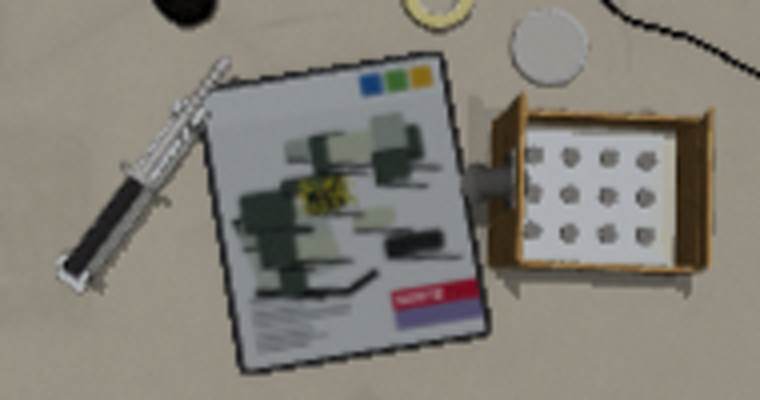

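View pics/c2.png

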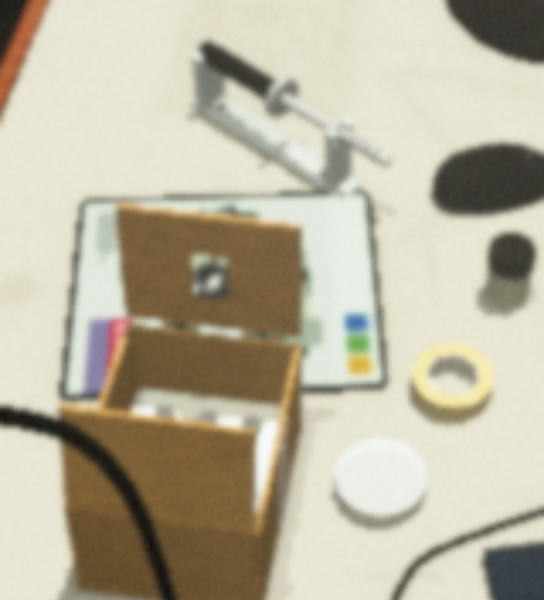

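```bash
python3 - <<'E'
from h import *
t=np.load('top0.npz');s=np.load('side0.npz');Q=s['P'];T=t['P']
def plane(m,P,it=3):
    X=P[m]
    for _ in range(it+1):
        c=X.mean(0);n=np.linalg.svd(X-c,full_matrices=False)[2][2]
        r=abs((X-c)@n);X=X[r<2.5*np.median(r)+1e-4]
    n=n*np.sign(n[1]) ; return c,n,len(X)
x,y,z=Q[...,0],Q[...,1],Q[...,2]
A=(x>.5)&(x<.6)
for nm,m in dict(front=A&(abs(y+.476)<.012)&(z<.085)&(z>.01),inner=A&(y<-.455)&(y>-.5)&(z>.1)&(z<.2),farwall=A&(abs(y+.333)<.01)&(z>.045)&(z<.085),outer=A&(y>-.345)&(y<-.3)&(z>.105)&(z<.19)).items():
    c,n,k=plane(m,Q); print(nm,c.round(4),n.round(4),k,'yaw',np.arctan2(-n[0],n[1]).round(3),'tilt',np.arctan2(n[2],n[1]).round(3))
m=(z>.02)&(z<.085)&(x>.597)&(x<.63)&(y<-.34)&(y>-.47)
c,n,k=plane(m,Q);print('right',c,n,k)
# x extents from side of inner flap / outer flap
for nm,m in dict(inner=(y<-.455)&(y>-.5)&(z>.1)&(z<.2)&(x>.45)&(x<.65),outer=(y>-.345)&(y<-.3)&(z>.11)&(z<.2)&(x>.45)&(x<.65)).items():
    X=Q[m];print(nm,np.percentile(X,[.5,2,98,99.5],axis=0).round(4).tolist())
# rod from both
for nm,P,im in(('top',T,t['im']),('side',Q,s['im'])):
    x,y,z=P[...,0],P[...,1],P[...,2]
    m=(z>.045)&(z<.09)&(x>.25)&(x<.6)&(y>-.2)&(y<.15)
    X=P[m];c=X.mean(0);d=np.linalg.svd(X-c,full_matrices=False)[2][0];d*=np.sign(d[0])
    k=(X-c)@d;col=(im[m].max(1)<75);
    print(nm,c.round(4),d.round(4),'yaw',np.arctan2(d[1],d[0]),k.min(),k.max(),len(X))
    print('dark range',np.percentile(k[col],[2,98]), 'handle c', X[col].mean(0),'dark dir',)
    h=X[col];dd=np.linalg.svd(h-h.mean(0),full_matrices=False)[2][0];print(np.arctan2(dd[1]*np.sign(dd[0]),abs(dd[0])))
    # width profile
    off=(X-c)@np.array([-d[1],d[0],0])
    print([(int(1000*b),round(1000*off[(k>=b)&(k<b+.01)].min()),round(1000*off[(k>=b)&(k<b+.01)].max())) for b in np.arange(-.13,.13,.01) if ((k>=b)&(k<b+.01)).sum()>2])
E
```

```text
front [ 0.5518 -0.4771  0.0486] [0.0452 0.999  0.002 ] 744 yaw -0.045 tilt 0.002
inner [ 0.5539 -0.4704  0.1383] [ 0.0439  0.9805 -0.1913] 995 yaw -0.045 tilt -0.193
farwall [ 0.5492 -0.3308  0.0656] [ 0.0456  0.9989 -0.006 ] 425 yaw -0.046 tilt -0.006
outer [ 0.5505 -0.3261  0.1495] [ 0.0463  0.9975 -0.0533] 1009 yaw -0.046 tilt -0.053
right [ 0.60872399 -0.41021789  0.05354811] [-0.99887822  0.04731013 -0.00201154] 158
inner [[0.4892, -0.4797, 0.1003], [0.491, -0.4786, 0.1019], [0.6023, -0.4612, 0.1713], [0.6039, -0.4592, 0.1725]]
outer [[0.4933, -0.334, 0.1103], [0.4952, -0.3317, 0.1115], [0.6103, -0.3197, 0.196], [0.6123, -0.3135, 0.1974]]
top [ 0.5357 -0.0287  0.0663] [ 8.059e-01 -5.920e-01 -3.000e-04] yaw -0.6335555203537515 -0.06267896562685638 0.07956910125150456 221
dark range [-0.05924597  0.02390212] handle c [ 0.52085178 -0.01774528  0.06716282] dark dir
-0.6419916995675997
[(-70, -11, 14), (-60, -14, 13), (-50, -6, 7), (-40, -6, 7), (-30, -6, 7), (-20, -7, 7), (-10, -6, 7), (0, -6, 7), (9, -6, 7), (19, -16, 17), (29, -16, 14), (39, -4, 4), (49, -4, 6), (59, -4, 5), (69, -4, 4)]
side [ 0.5373 -0.0331  0.0637] [ 0.8213 -0.5703  0.0155] yaw -0.6069218347207681 -0.0655030332860268 0.07721639399628767 306
dark range [-0.05298335  0.01089234] handle c [ 0.51810083 -0.02055064  0.06533339] dark dir
-0.6264588818554906
[(-70, -10, 18), (-60, -10, 18), (-50, -5, 11), (-40, -4, 11), (-30, -5, 9), (-20, -5, 9), (-10, -6, 9), (0, -5, 10), (9, -5, 8), (19, -16, 22), (29, -11, 17), (39, -3, 4), (49, -3, 3), (59, -4, 5), (69, -6, 3)]
```

```bash
python3 - <<'E'
from h import *
t=np.load('top0.npz');T=t['P'];s=np.load('side0.npz')
P=np.vstack([T.reshape(-1,3),s['P'].reshape(-1,3)])
P=P[(P[:,2]>.05)&(P[:,2]<.8)&(P[:,0]>.0)&(P[:,0]<1.0)&(P[:,1]>-.85)&(P[:,1]<.75)]
print('cols y from .7 down to -.8; rows x; max z cm')
ys=np.arange(.7,-.85,-.05)
for x in np.arange(.1,.95,.05):
    r=[]
    for y in ys:
        m=(P[:,0]>=x)&(P[:,0]<x+.05)&(P[:,1]<y+.05)&(P[:,1]>=y); q=P[m,2]
        r.append('%2d'%round(100*np.percentile(q,90)) if m.sum()>2 else ' .')
    print('%.2f'%x,' '.join(r))
E
```

```text
cols y from .7 down to -.8; rows x; max z cm
0.10  .  .  .  .  .  . 13 14 14 13 10  .  .  . 27 27  .  .  .  .  .  .  .  .  .  .  .  .  .  .  .
0.15  .  .  .  . 40 35 15 14 14 12 10  6  .  .  .  .  .  .  .  .  .  .  .  .  .  .  .  .  .  .  .
0.20  .  .  . 30 39 34 13 12 11  9  7  .  .  .  .  .  .  .  .  .  .  .  .  .  .  .  .  .  .  .  .
0.25  .  . 10 12 12 10  .  .  .  .  .  .  .  .  .  .  .  .  .  .  .  .  .  .  .  .  .  .  .  .  .
0.30  .  .  7  8 31  .  .  .  .  .  .  .  .  .  .  .  .  .  .  .  .  .  .  .  .  .  .  .  .  .  .
0.35  .  .  .  . 39 39  .  .  .  .  .  .  .  .  .  .  .  .  .  .  .  .  .  .  .  .  .  .  . 42  .
0.40  .  .  .  . 43 39  .  .  .  .  .  .  .  .  .  .  .  .  .  .  .  .  .  .  .  .  .  . 20 42 42
0.45  .  .  .  . 43 39  .  .  .  .  .  .  .  .  7  7  .  .  .  .  . 18  9  9 17  .  .  . 21 53 53
0.50  .  .  .  . 43 39  .  .  .  .  .  .  .  .  7  7  .  .  .  . 12 19  .  . 17  .  .  . 21 53 54
0.55  .  .  .  . 43 39  .  .  .  .  .  .  .  .  .  8  7  .  .  . 12 19  .  . 17  .  . 25 43 51 40
0.60  .  .  .  . 43 40  . 34  .  .  .  .  .  .  .  .  7  7  .  .  . 19  9  9 16  .  . 24 41 34 34
0.65  .  .  .  . 43 40  . 36 36 36  .  .  .  .  .  .  .  6  .  .  .  .  .  .  .  .  . 13 33 34  .
0.70  .  .  .  . 43 40  . 34 35 36 36 36  .  .  .  .  .  .  5  5  .  .  .  .  .  .  . 14 29 34 30
0.75  .  .  .  . 43 39  .  .  . 35 36 36 36 36  .  .  .  .  6  5  .  .  .  .  .  .  .  .  .  .  .
0.80  .  . 10 11 10  .  .  . 79 79 79 79 79 36 36 34  . 10 12 10  .  .  .  .  .  .  .  .  .  .  .
0.85  .  . 11 12  7  .  .  . 79 79  .  . 79 35 35  9  . 10 16 13  .  .  .  .  .  .  .  .  .  .  .
0.90  .  . 14 16  .  .  .  .  .  .  .  .  .  .  .  7  6  .  . 16  .  .  .  .  .  .  .  .  .  .  .
```

move_arm(commands=[[[-17,-38,-5,0],[-17,-38,-5,0],[-17,-38,-5,0],[-17,-38,-5,0],[-17,-38,-5,0],[-32,-34,0,0],[-32,-34,0,0],[-32,-34,0,0],[-32,-34,0,0],[-32,-34,0,0],[-32,-34,0,0],[-32,-34,0,0],[-32,-34,0,0],[-32,-34,0,0],[-32,-34,0,0],[0,0,0,0]]], fingers=0, grip_force=20)

```text
time: 1.75
ee_pos: [0.3962, -0.1075, 0.2669]
eef_rot: [0.185, 0.983, -0.001, 0.001]
contact_force: [-0.5, 1.4, 0.5]
grip_width: -0.0001
grip_force: 0.0
```

move_arm(commands=[[[0,0,0,8.5],[0,0,0,8.5],[0,0,0,8.5],[0,0,0,8.5],[0,0,0,8.5],[0,0,0,8.5],[0,0,0,8.5],[0,0,0,8.5],[0,0,0,3.7],[0,0,0,0]]])

```text
time: 2.75
ee_pos: [0.3938, -0.102, 0.2671]
eef_rot: [0.723, 0.691, -0.0, -0.0]
contact_force: [0.7, -0.5, 0.0]
grip_width: 0.0003
grip_force: 0.0
```

```bash
cat >> h.py <<'E'
C=np.array([.5491,-.4019]);BX=np.array([.999,-.046]);BY=np.array([.046,.999])
def box(p): d=np.array(p[:2])-C; return np.array([d@BX,d@BY])*1000
def tool():
    s=get_state();M=rot(s['eef_rot']);return s,s['ee_pos'],M
def to(target):  # mm in tool axes to world target
    s,p,M=tool();return (M.T@(np.array(target)-p)*1000).round(1)
def bw(bx,by,z): return np.r_[C+bx/1e3*BX+by/1e3*BY,z/1e3]
def rep():
    s,p,M=tool();print('t %.2f'%s['time'],'ee',p.round(4),'box',box(p).round(1),'psi %.3f'%np.arctan2(M[1,0],M[0,0]),'zax',M[:,2].round(3),'F',s['contact_force'].round(2),'w %.4f g %.1f'%(s['grip_width'],s['grip_force']),s['joint_pos'].round(2))
E
python3 -c "
from h import *
rep();print(to(bw(-42,-108,240)))"
```

```text
t 2.75 ee [ 0.3938 -0.102   0.2671] box [-168.9  292.5] psi 1.525 zax [-0.001  0.001 -1.   ] F [ 0.7  -0.46  0.04] w 0.0003 g 0.0 [-0.41  0.03 -0.29  1.25  0.    1.21]
[-400.6  126.7   26.8]
```

move_arm(commands=[[[-44,14,0,0],[-44,14,0,0],[-44,14,0,0],[-44,14,0,0],[-44,14,0,0],[-44,14,0,0],[-44,14,0,0],[-44,14,0,0],[-48,15,0,0],[0,0,30,0],[0,0,30,0],[0,0,30,0],[0,0,20,0],[0,0,0,0]]])

```text
time: 4.15
ee_pos: [0.5011, -0.5053, 0.1527]
eef_rot: [0.723, 0.691, 0.0, -0.004]
contact_force: [-0.3, -0.4, -0.2]
grip_width: 0.0
grip_force: 0.0
```

```bash
python3 -c "
from h import *
rep()"
```

```text
t 4.15 ee [ 0.5011 -0.5053  0.1527] box [ -43.2 -105.5] psi 1.526 zax [-0.005  0.007 -1.   ] F [-0.28 -0.38 -0.15] w 0.0000 g 0.0 [-0.88  0.71  0.4   1.27  0.    0.74]
```

move_arm(commands=[[[14,0,0,0],[12,0,0,0],[12,0,0,0],[12,0,0,0],[12,0,0,0],[12,0,0,0],[8,0,4,0],[4,0,8,0],[0,0,10,0],[0,0,10,0],[0,0,8,0],[0,0,5,0],[0,0,2,0],[0,0,0,0]]])

```text
time: 5.55
ee_pos: [0.5062, -0.4221, 0.1097]
eef_rot: [0.723, 0.69, -0.0, -0.0]
contact_force: [0.3, -0.1, 0.1]
grip_width: 0.0002
grip_force: 0.0
```

```bash
python3 -c "
from h import *
rep()"
```

```text
t 5.55 ee [ 0.5062 -0.4221  0.1097] box [-41.9 -22.2] psi 1.524 zax [-0.001  0.001 -1.   ] F [ 0.35 -0.07  0.13] w 0.0002 g 0.0 [-0.79  0.61  0.11  1.07 -0.    0.83]
```

move_arm(commands=[[[0,0,2,0],[0,0,2,0],[0,0,1,0],[0,0,1,0],[0,0,0,0],[0,0,0,0]]])

```text
time: 6.15
ee_pos: [0.5068, -0.4223, 0.1049]
eef_rot: [0.723, 0.691, 0.0, 0.001]
contact_force: [-0.5, 1.2, 4.5]
grip_width: 0.0003
grip_force: 2.2
```

```bash
python3 - <<'E'
from h import *
rep()
im,d,p=pts('side');Q=cloud(d,p);x,y,z=Q[...,0],Q[...,1],Q[...,2]
b=(np.stack([x,y],-1)-C)@np.stack([BX,BY],1)*1000
m=(abs(b[...,0]-20)<35)&(z>.07)&(z<.2)&(b[...,1]<40)&(b[...,1]>-80)
for lo in range(-80,40,10):
    k=m&(b[...,1]>=lo)&(b[...,1]<lo+10)
    if k.sum(): print(lo,k.sum(),np.median(z[k]).round(4))
E
```

```text
t 6.15 ee [ 0.5068 -0.4223  0.1049] box [-41.3 -22.4] psi 1.524 zax [ 0.001 -0.001 -1.   ] F [-0.46  1.16  4.51] w 0.0003 g 2.2 [-0.79  0.61  0.1   1.06  0.    0.83]
-80 249 0.0865
-70 146 0.094
-60 135 0.0941
-50 137 0.0941
-40 286 0.1509
-30 216 0.0956
-20 163 0.0944
-10 126 0.0942
0 54 0.094
```

move_arm(commands=[[[0,0,-45,0],[0,0,-45,0],[0,0,-40,0],[46,0,0,0],[46,0,0,0],[46,0,0,0],[0,0,30,0],[0,0,30,0],[0,0,0,0]]])

```text
time: 7.1
ee_pos: [0.5101, -0.2817, 0.1698]
eef_rot: [0.723, 0.691, -0.001, -0.004]
contact_force: [-1.0, 0.3, -1.1]
grip_width: 0.0002
grip_force: 0.0
```

```bash
python3 -c "
from h import *
rep()"
```

```text
t 7.10 ee [ 0.5101 -0.2817  0.1698] box [-44.4 118.3] psi 1.525 zax [-0.007  0.005 -1.   ] F [-1.    0.34 -1.13] w 0.0002 g 0.0 [-0.61  0.43 -0.03  1.12  0.    1.  ]
```

move_arm(commands=[[[-15,0,0,0],[-12,0,0,0],[-12,0,0,0],[-12,0,0,0],[-12,0,0,0],[-12,0,0,0],[-12,0,0,0],[-12,0,0,0],[-10,0,3,0],[-4,0,8,0],[0,0,10,0],[0,0,10,0],[0,0,10,0],[0,0,8,0],[0,0,6,0],[0,0,4,0],[0,0,2,0],[0,0,0,0],[0,0,0,0]]])

```text
time: 9.0
ee_pos: [0.5079, -0.3972, 0.1136]
eef_rot: [0.723, 0.691, 0.0, 0.0]
contact_force: [-0.5, -0.1, 0.0]
grip_width: 0.0001
grip_force: 0.0
```

```bash
python3 -c "
from h import *
rep()"
```

```text
t 9.00 ee [ 0.5079 -0.3972  0.1136] box [-41.4   2.8] psi 1.524 zax [ 0. -0. -1.] F [-0.45 -0.13  0.01] w 0.0001 g 0.0 [-0.76  0.58  0.06  1.06  0.    0.86]
```

move_arm(commands=[[[0,0,2,0],[0,0,2,0],[0,0,2,0],[0,0,1,0],[0,0,0,0],[0,0,0,0]]])

```text
time: 9.6
ee_pos: [0.5081, -0.3975, 0.1087]
eef_rot: [0.723, 0.691, 0.0, 0.001]
contact_force: [-2.7, 2.2, 11.7]
grip_width: 0.0003
grip_force: 6.1
```

move_arm(commands=[[[0,0,-45,0],[0,0,-45,0],[0,0,-35,0],[45,0,0,0],[45,0,0,0],[45,0,0,0],[45,0,0,0],[45,0,0,0],[0,0,0,0],[0,0,0,0]]], fingers=45)

```text
time: 10.6
ee_pos: [0.5182, -0.1715, 0.2314]
eef_rot: [0.723, 0.691, -0.0, 0.0]
contact_force: [-0.2, -0.4, -0.8]
grip_width: 0.0448
grip_force: 0.0
```

```bash
python3 - <<'E'
from h import *
rep()
out=[]
for n in('top','side','wrist'):
    im,d,p=pts(n);Q=cloud(d,p);z=Q[...,2]
    np.savez(f'{n}1.npz',im=im,d=d,P=Q)
    b=(Q[...,:2]-C)@np.stack([BX,BY],1)*1000
    m=(abs(b[...,0]+35)<20)&(z>.07)&(z<.15)
    print(n,[(lo,int(1e4*np.median(z[m&(b[...,1]>=lo)&(b[...,1]<lo+15)]))) for lo in range(-75,75,15) if (m&(b[...,1]>=lo)&(b[...,1]<lo+15)).sum()>3])
    t=(abs(b[...,0])<30)&(z>.108)&(z<.15)&(b[...,1]>-10)&(b[...,1]<95)
    if t.sum():
        X=np.c_[b[t],z[t]*1000];print('tube',t.sum(),np.percentile(X,[2,50,98],axis=0).round(1).tolist());
        mo=X[X[:,1]>55];print(' rim x range',mo[:,0].min(),mo[:,0].max(),'zmax',mo[:,2].max(),'y max',mo[:,1].max())
w=cv2.resize(im,None,fx=1.5,fy=1.5);cv2.imwrite('pics/w1.png',w)
E
```

```text
t 10.60 ee [ 0.5182 -0.1715  0.2314] box [-41.5 228.7] psi 1.527 zax [ 0.    -0.001 -1.   ] F [-0.16 -0.38 -0.76] w 0.0448 g 0.0 [-0.44  0.32 -0.03  1.22 -0.    1.18]
top [(-75, 935), (-60, 934), (-45, 931), (-30, 966), (-15, 979), (0, 978), (15, 977), (30, 978), (45, 977), (60, 966)]
tube 92 [[-14.2, 29.4, 108.5], [-1.1, 55.1, 114.6], [12.8, 71.0, 131.9]]
 rim x range -14.227574522614146 13.180343129435556 zmax 133.10048257641859 y max 73.01135799543896
side [(-75, 925), (-60, 944), (-45, 941), (-30, 973), (-15, 982), (0, 983), (15, 982), (30, 985), (45, 982), (60, 980)]
tube 168 [[-11.0, 31.0, 108.6], [1.4, 47.8, 118.7], [13.5, 59.8, 131.8]]
 rim x range -14.03458464511443 15.087388351304897 zmax 131.41281487749356 y max 61.89560065114242
wrist [(45, 982), (60, 976)]
```

View pics/w1.png

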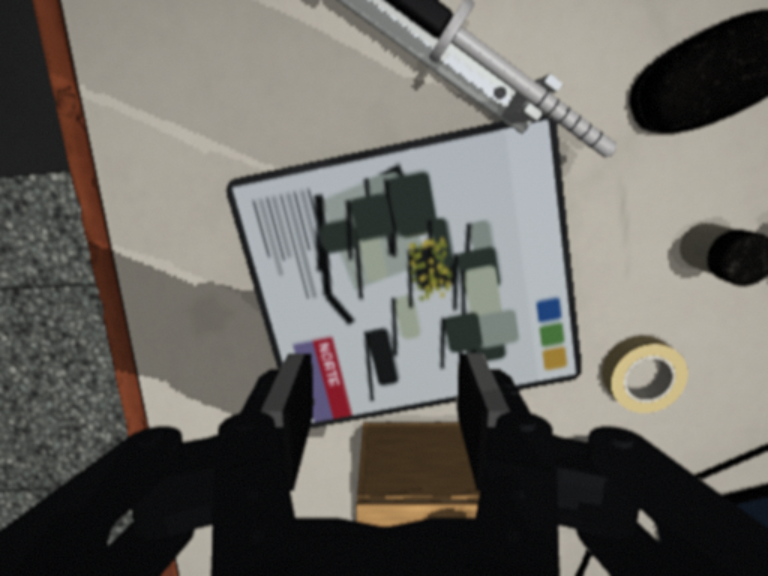

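move_arm(commands=[[[40,0,10,0],[40,0,10,0],[40,0,10,0],[31,0,10,0],[0,0,0,-8],[0,0,0,-8],[0,0,0,-8],[0,0,0,-8],[0,0,0,-8],[0,0,0,-8],[0,0,0,-8.3],[0,0,0,0],[0,0,0,0]]])

```text
time: 12.05
ee_pos: [0.5254, -0.0225, 0.1912]
eef_rot: [0.314, 0.949, -0.0, -0.0]
contact_force: [-0.2, -0.4, 0.6]
grip_width: 0.0449
grip_force: 0.0
```

```bash
python3 - <<'E'
from h import *
rep();print(to([.5244,-.0204,.052]))
im,d,p=pts('wrist');Q=cloud(d,p);x,y,z=Q[...,0],Q[...,1],Q[...,2]
m=(z>.045)&(z<.085)&(np.hypot(x-.5244,y+.0204)<.2)
# handle: dark pixels, top surface
dk=m&(im.max(2)<70)&(z>.062)&(z<.074);br=m&(im.max(2)>=90)
print(dk.sum(),br.sum())
for nm,mm in(('dark',dk),('bright',br)):
    X=Q[mm]
    if len(X)<20: continue
    d0=np.array([np.cos(-.635),np.sin(-.635),0]);k=(X-[.5244,-.0204,0])@d0;o=(X-[.5244,-.0204,0])@[-d0[1],d0[0],0]
    print(nm,[(int(b*1000),int(((k>=b)&(k<b+.01)).sum()),*(np.percentile(o[(k>=b)&(k<b+.01)],[3,97])*1000).round(1),round(1000*np.median(X[(k>=b)&(k<b+.01),2]),1)) for b in np.arange(-.06,.17,.01) if ((k>=b)&(k<b+.01)).sum()>5])
cv2.imwrite('pics/w2.png',cv2.resize(im,None,fx=1.5,fy=1.5))
E
```

```text
t 12.05 ee [ 0.5254 -0.0225  0.1912] box [-41.1 377.9] psi 2.502 zax [-0. -0. -1.] F [-0.24 -0.38  0.64] w 0.0449 g 0.0 [-0.16  0.3  -0.17  1.11 -0.    0.48]
[  2.1   1.1 139.2]
1956 1910
dark [(-49, 192, np.float64(-4.3), np.float64(7.9), np.float64(68.9)), (-39, 218, np.float64(-4.4), np.float64(7.9), np.float64(69.2)), (-29, 216, np.float64(-4.5), np.float64(8.0), np.float64(69.0)), (-19, 214, np.float64(-4.6), np.float64(8.0), np.float64(69.2)), (-9, 203, np.float64(-4.6), np.float64(8.1), np.float64(69.1)), (0, 205, np.float64(-4.7), np.float64(8.1), np.float64(69.2)), (10, 194, np.float64(-4.8), np.float64(8.2), np.float64(69.1)), (20, 185, np.float64(-4.9), np.float64(7.4), np.float64(69.2)), (30, 174, np.float64(-4.1), np.float64(8.3), np.float64(69.1)), (40, 151, np.float64(-12.2), np.float64(16.1), np.float64(68.0))]
bright [(-49, 170, np.float64(-11.4), np.float64(15.2), np.float64(62.0)), (-39, 48, np.float64(-11.2), np.float64(14.8), np.float64(62.3)), (-29, 11, np.float64(8.8), np.float64(8.9), np.float64(66.9)), (-19, 9, np.float64(8.9), np.float64(9.0), np.float64(66.4)), (20, 12, np.float64(8.3), np.float64(9.2), np.float64(67.5)), (40, 309, np.float64(-14.3), np.float64(18.6), np.float64(75.7)), (50, 87, np.float64(-2.6), np.float64(7.0), np.float64(64.6)), (60, 121, np.float64(-2.6), np.float64(7.0), np.float64(64.5)), (70, 122, np.float64(-2.7), np.float64(7.0), np.float64(64.3)), (80, 117, np.float64(-2.7), np.float64(7.1), np.float64(64.8)), (90, 109, np.float64(-1.9), np.float64(7.1), np.float64(64.6)), (100, 284, np.float64(-9.2), np.float64(13.9), np.float64(65.0)), (110, 124, np.float64(-7.7), np.float64(10.0), np.float64(65.0)), (120, 97, np.float64(-2.1), np.float64(7.2), np.float64(64.8)), (130, 105, np.float64(-2.1), np.float64(7.3), np.float64(64.7)), (140, 89, np.float64(-2.1), np.float64(6.7), np.float64(64.6)), (150, 82, np.float64(-2.2), np.float64(6.4), np.float64(64.6))]
```

View pics/w2.png

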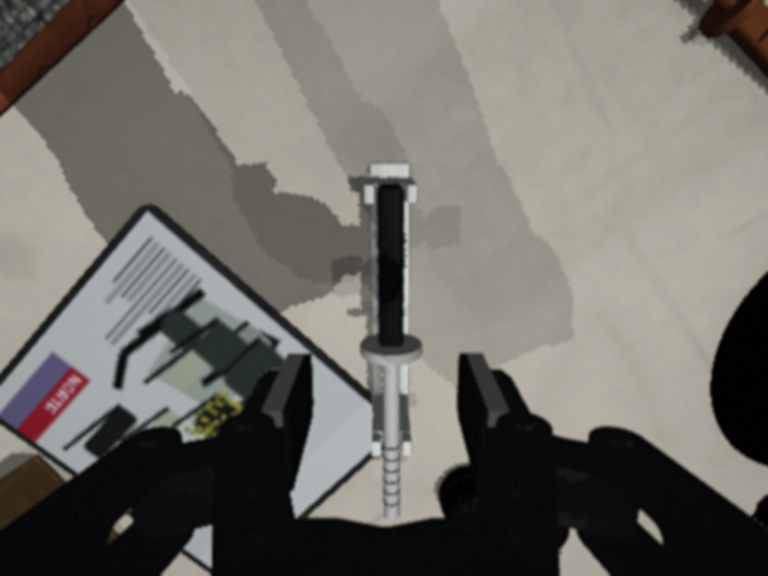

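move_arm(commands=[[[2,3,40,0],[0,0,40,0],[0,0,30,0],[0,0,20,0],[0,0,9,0],[0,0,0,0],[0,0,0,0]]])

```text
time: 12.8
ee_pos: [0.5261, -0.0181, 0.0532]
eef_rot: [0.312, 0.95, 0.0, 0.001]
contact_force: [0.4, 1.1, -0.3]
grip_width: 0.0452
grip_force: 0.0
```

move_arm(commands=[[[0,0,0,0],[0,0,0,0],[0,0,0,0],[0,0,0,0],[0,0,0,0],[0,0,0,0],[0,0,0,0],[0,0,0,0]]], fingers=0, grip_force=20)

```text
time: 13.6
ee_pos: [0.5264, -0.018, 0.0535]
eef_rot: [0.312, 0.95, 0.0, 0.001]
contact_force: [0.5, 0.1, 5.3]
grip_width: 0.014
grip_force: 24.5
```

```bash
python3 - <<'E'
from h import *
rep()
E
```

```text
t 13.60 ee [ 0.5264 -0.018   0.0535] box [-40.3 382.4] psi 2.507 zax [ 0.003 -0.    -1.   ] F [0.54 0.09 5.28] w 0.0140 g 24.5 [-0.15  0.42 -0.38  0.77  0.    0.48]
```

move_arm(commands=[[[0,0,-15,0],[0,0,-20,0],[0,0,-20,0],[0,0,-20,0],[0,0,-20,0],[0,0,-15,0],[0,0,0,8],[0,0,0,8],[0,0,0,8],[0,0,0,8],[0,0,0,8],[0,0,0,8],[0,0,0,8.3],[0,0,0,0],[0,0,0,0]]])

```text
time: 15.1
ee_pos: [0.5251, -0.0179, 0.1622]
eef_rot: [0.722, 0.692, -0.0, -0.0]
contact_force: [-0.3, 0.4, -0.3]
grip_width: 0.0136
grip_force: 23.6
```

```bash
cat >> h.py <<'E'
def rod():
    """rod centreline from side and wrist depth, box frame mm"""
    s,p,M=tool();g=p-.008*M[:,2];ax=-M[:,0]
    for n in('side','top'):
        im,d,c=pts(n);Q=cloud(d,c);v=Q-g;k=v@ax;o=v@M[:,1];dz=Q[...,2]-g[2]
        m=(k>.058)&(k<.175)&(abs(o)<.012)&(abs(dz)<.13)&(Q[...,2]>.104)
        b=box
        if m.sum()<15: print(n,'few',m.sum());continue
        K,Z,O=k[m],dz[m],o[m]
        f=np.polyfit(K,Z,1)
        for _ in range(3):
            r=Z-np.polyval(f,K);q=abs(r-np.median(r))<.006;f=np.polyfit(K[q],Z[q],1)
        fo=np.polyfit(K[q],O[q],1)
        print(n,m.sum(),q.sum(),'kmax %.1f'%(1000*K[q].max()),'pitch %.3f'%np.arctan(f[0]),'z at k=0/160 (surface)',(1000*np.polyval(f,[0,.16])).round(1),'lat@60,160',(1000*np.polyval(fo,[.06,.16])).round(1))
E
python3 -c "
from h import *
rep();rod();print(to(bw(0,255,117)))"
```

```text
t 15.10 ee [ 0.5251 -0.0179  0.1622] box [-41.6 382.5] psi 1.527 zax [-0.  0. -1.] F [-0.32  0.42 -0.33] w 0.0136 g 23.6 [-0.15  0.32 -0.22  1.04  0.    1.46]
side 117 114 kmax 162.9 pitch -0.007 z at k=0/160 (surface) [2.6 1.5] lat@60,160 [1.4 0.3]
top 120 111 kmax 160.6 pitch -0.007 z at k=0/160 (surface) [1.8 0.7] lat@60,160 [-1.5 -1.6]
[-127.6   41.3   45.2]
```

move_arm(commands=[[[-20,10,10,0],[-30,11,12,0],[-30,10,12,0],[-25,10,11,0],[-12,0,0,0],[-5,0,0,0],[0,0,0,0],[0,0,0,0]]])

```text
time: 16.0
ee_pos: [0.5606, -0.1408, 0.1179]
eef_rot: [0.723, 0.691, 0.0, 0.0]
contact_force: [0.7, -0.3, -0.7]
grip_width: 0.0136
grip_force: 23.6
```

```bash
python3 -c "
from h import *
rep();rod();print(to(bw(0,240,117)))"
```

```text
t 16.00 ee [ 0.5606 -0.1408  0.1179] box [ -0.6 261.4] psi 1.526 zax [ 0.001  0.    -1.   ] F [ 0.7 -0.3 -0.7] w 0.0136 g 23.6 [-0.36  0.45 -0.14  0.98  0.    1.26]
side 141 140 kmax 161.4 pitch -0.011 z at k=0/160 (surface) [2.9 1.1] lat@60,160 [1.  0.4]
top 84 83 kmax 159.7 pitch -0.011 z at k=0/160 (surface) [2.2 0.5] lat@60,160 [-1.4 -1.7]
[-21.5   0.5   0.8]
```

move_arm(commands=[[[-10,0.7,0,0],[-10,0,0,0],[-5,0,0,0],[-3,0,0,0],[-3,0,0,0],[-3,0,0,0],[-2,0,0,0],[0,0,0,0]]])

```text
time: 16.9
ee_pos: [0.5596, -0.1779, 0.1173]
eef_rot: [0.723, 0.69, 0.0, 0.0]
contact_force: [-0.3, 0.1, -0.8]
grip_width: 0.0139
grip_force: 23.6
```

```bash
python3 -c "
from h import *
rep();rod()"
```

```text
t 16.90 ee [ 0.5596 -0.1779  0.1173] box [2.000e-01 2.243e+02] psi 1.524 zax [ 0.  0. -1.] F [-0.25  0.06 -0.8 ] w 0.0139 g 23.6 [-0.42  0.46 -0.12  0.99  0.    1.2 ]
side 215 200 kmax 175.0 pitch -0.006 z at k=0/160 (surface) [2.8 1.8] lat@60,160 [0.8 0.6]
top 118 78 kmax 174.0 pitch -0.036 z at k=0/160 (surface) [6.7 0.9] lat@60,160 [-2.6 -1.4]
```

move_arm(commands=[[[-2,0,0,0],[-2,0,0,0],[-2,0,0,0],[-1,0,0,0],[-1,0,0,0],[0,0,0,0]]])

```text
time: 17.6
ee_pos: [0.5592, -0.1858, 0.1173]
eef_rot: [0.723, 0.69, 0.0, -0.0]
contact_force: [0.2, -0.1, -1.1]
grip_width: 0.0134
grip_force: 23.6
```

```bash
python3 -c "
from h import *
rep()"
```

```text
t 17.60 ee [ 0.5592 -0.1858  0.1173] box [2.000e-01 2.163e+02] psi 1.524 zax [ 0.  0. -1.] F [ 0.16 -0.11 -1.1 ] w 0.0134 g 23.6 [-0.43  0.47 -0.11  0.99  0.    1.19]
```

move_arm(commands=[[[-1.5,0,0,0],[-1.5,0,0,0],[-0.5,0,-2,0],[-0.5,0,-2,0],[-0.5,0,-2,0],[-0.5,0,-2,0],[0,0,0,0]]])

```text
time: 18.3
ee_pos: [0.5585, -0.1882, 0.1247]
eef_rot: [0.723, 0.691, 0.002, -0.002]
contact_force: [-0.2, 7.0, -1.4]
grip_width: 0.0137
grip_force: 23.4
```

```bash
python3 -c "
from h import *
rep();rod()"
```

```text
t 18.30 ee [ 0.5585 -0.1882  0.1247] box [ -0.5 213.9] psi 1.526 zax [-0.001  0.005 -1.   ] F [-0.16  7.05 -1.4 ] w 0.0137 g 23.4 [-0.43  0.47 -0.09  1.01  0.    1.18]
side 264 220 kmax 173.4 pitch -0.107 z at k=0/160 (surface) [  7.  -10.1] lat@60,160 [0.6 1.1]
top 120 83 kmax 174.0 pitch -0.166 z at k=0/160 (surface) [ 14.2 -12.6] lat@60,160 [-1.8 -0.9]
```

move_arm(commands=[[[0,0,-3,0],[0,0,-3,0],[0,0,-3,0],[0,0,-3,0],[-0.5,0,-3,0],[-0.5,0,-3,0],[-0.5,0,-3,0],[0,0,0,0]]])

```text
time: 19.2
ee_pos: [0.559, -0.1919, 0.1468]
eef_rot: [0.723, 0.69, 0.0, -0.0]
contact_force: [-0.6, 5.2, -0.7]
grip_width: 0.0137
grip_force: 23.4
```

```bash
python3 -c "
from h import *
rep();rod()"
```

```text
t 19.20 ee [ 0.559  -0.1919  0.1468] box [  0.3 210.2] psi 1.524 zax [ 0.     0.001 -1.   ] F [-0.64  5.24 -0.69] w 0.0137 g 23.4 [-0.44  0.45 -0.06  1.06  0.    1.18]
side 297 250 kmax 174.8 pitch -0.240 z at k=0/160 (surface) [  6.5 -32.7] lat@60,160 [0.4 0.9]
top 121 82 kmax 174.2 pitch -0.323 z at k=0/160 (surface) [ 18.7 -34.8] lat@60,160 [-1.6 -2.1]
```

move_arm(commands=[[[-1,0,-3,0],[-1,0,-3,0],[-1,0,-3,0],[-1,0,-3,0],[-1,0,-3,0],[-1.2,0,-3,0],[-1.2,0,-3,0],[-1.3,0,-3,0],[-1.3,0,-3,0],[0,0,0,0]]])

```text
time: 20.3
ee_pos: [0.5586, -0.2017, 0.174]
eef_rot: [0.723, 0.69, 0.001, -0.0]
contact_force: [0.5, 5.6, -0.8]
grip_width: 0.0136
grip_force: 23.6
```

```bash
python3 -c "
from h import *
rep();rod()"
```

```text
t 20.30 ee [ 0.5586 -0.2017  0.174 ] box [  0.3 200.4] psi 1.524 zax [ 0.001  0.001 -1.   ] F [ 0.48  5.55 -0.78] w 0.0136 g 23.6 [-0.45  0.44 -0.    1.13  0.    1.16]
side 339 296 kmax 174.8 pitch -0.431 z at k=0/160 (surface) [  7.4 -66.3] lat@60,160 [0.6 0.7]
top 115 87 kmax 174.6 pitch -0.527 z at k=0/160 (surface) [ 25.1 -68.1] lat@60,160 [-2.4 -1.6]
```

move_arm(commands=[[[-1.4,0,-3,0],[-1.4,0,-3,0],[-1.5,0,-3,0],[-1.6,0,-3,0],[-1.7,0,-3,0],[-1.8,0,-3,0],[-1.9,0,-3,0],[-2,0,-3,0],[0,0,0,0]]])

```text
time: 21.3
ee_pos: [0.5581, -0.2162, 0.1979]
eef_rot: [0.724, 0.69, -0.0, 0.001]
contact_force: [0.3, 3.6, 0.2]
grip_width: 0.0136
grip_force: 23.8
```

```bash
python3 -c "
from h import *
rep();rod()"
```

```text
t 21.30 ee [ 0.5581 -0.2162  0.1979] box [  0.5 185.9] psi 1.524 zax [ 0.001 -0.001 -1.   ] F [0.3  3.56 0.17] w 0.0136 g 23.8 [-0.48  0.44  0.06  1.19 -0.    1.14]
side 354 318 kmax 167.1 pitch -0.563 z at k=0/160 (surface) [  1.3 -99.7] lat@60,160 [0.9 0.4]
top 62 50 kmax 162.7 pitch -0.574 z at k=0/160 (surface) [  3.5 -99.9] lat@60,160 [-21.4   0.7]
```

move_arm(commands=[[[-2,0,1.4,0],[-2.5,0,1.7,0],[-3.3,0,2.3,0],[-3.3,0,2.3,0],[-3.3,0,2.3,0],[0,0,0,0]]])

```text
time: 22.0
ee_pos: [0.5569, -0.2308, 0.1865]
eef_rot: [0.724, 0.69, -0.001, -0.0]
contact_force: [0.1, 1.0, -2.3]
grip_width: 0.0136
grip_force: 23.6
```

```bash
python3 -c "
from h import *
rep();rod()"
```

```text
t 22.00 ee [ 0.5569 -0.2308  0.1865] box [-1.000e-01  1.713e+02] psi 1.524 zax [-0.001 -0.001 -1.   ] F [ 0.1   1.04 -2.3 ] w 0.0136 g 23.6 [-0.5   0.45  0.05  1.17 -0.    1.12]
side 310 272 kmax 151.6 pitch -0.533 z at k=0/160 (surface) [ -2.8 -97.1] lat@60,160 [0.6 1.2]
top 17 17 kmax 166.0 pitch -0.215 z at k=0/160 (surface) [-54.5 -89.4] lat@60,160 [-30.5   3.4]
```

move_arm(commands=[[[-3.3,0,2.2,0],[-3.3,0,2.2,0],[-3.3,0,2.3,0],[-3.3,0,2.3,0],[-3.3,0,2.3,0],[-3.3,0,2.3,0],[0,0,0,0]]])

```text
time: 22.8
ee_pos: [0.5561, -0.2503, 0.1732]
eef_rot: [0.724, 0.69, -0.0, 0.0]
contact_force: [0.6, 0.5, -1.8]
grip_width: 0.0137
grip_force: 23.6
```

```bash
python3 -c "
from h import *
rep();rod()"
```

```text
t 22.80 ee [ 0.5561 -0.2503  0.1732] box [  0.  151.8] psi 1.524 zax [-0. -0. -1.] F [ 0.58  0.49 -1.8 ] w 0.0137 g 23.6 [-0.53  0.47  0.05  1.15 -0.    1.09]
side 265 227 kmax 131.2 pitch -0.507 z at k=0/160 (surface) [ -4.9 -93.8] lat@60,160 [0.9 0.7]
top few 2
```

move_arm(commands=[[[-4,0,2.8,0],[-4,0,2.8,0],[-4,0,2.8,0],[-4,0,2.8,0],[-4,0,2.8,0],[-4,0,2.8,0],[-4,0,2.8,0],[-4,0,2.8,0],[-4,0,2.8,0],[0,0,0,0]]])

```text
time: 23.9
ee_pos: [0.5543, -0.286, 0.1479]
eef_rot: [0.724, 0.69, -0.0, -0.0]
contact_force: [0.2, 0.1, 0.6]
grip_width: 0.0132
grip_force: 23.8
```

```bash
python3 -c "
from h import *
rep()"
```

```text
t 23.90 ee [ 0.5543 -0.286   0.1479] box [-1.00e-01  1.16e+02] psi 1.524 zax [-0.001  0.    -1.   ] F [0.19 0.07 0.64] w 0.0132 g 23.8 [-0.58  0.52  0.05  1.11 -0.    1.04]
```

move_arm(commands=[[[-2.5,0,1.7,0],[-2.5,0,1.8,0],[-2.5,0,1.7,0],[-2.5,0,1.8,0],[-1.6,0,1.1,0],[-0.8,0,0.6,0],[0,0,0,0]]])

```text
time: 24.6
ee_pos: [0.554, -0.298, 0.1397]
eef_rot: [0.723, 0.69, 0.0, -0.0]
contact_force: [0.2, -0.4, -0.7]
grip_width: 0.0137
grip_force: 23.8
```

```bash
python3 -c "
from h import *
rep()"
```

```text
t 24.60 ee [ 0.554  -0.298   0.1397] box [1.00e-01 1.04e+02] psi 1.524 zax [-0.  0. -1.] F [ 0.18 -0.36 -0.67] w 0.0137 g 23.8 [-0.59  0.53  0.05  1.09  0.    1.02]
```

move_arm(commands=[[[-0.8,0,0.6,0],[-0.8,0,0.6,0],[-0.8,0,0.6,0],[-0.8,0,0.5,0],[0,0,0,0],[0,0,0,0]]])

```text
time: 25.2
ee_pos: [0.5539, -0.3012, 0.1374]
eef_rot: [0.723, 0.69, 0.0, -0.0]
contact_force: [-0.5, -0.1, 0.3]
grip_width: 0.0136
grip_force: 23.8
```

```bash
python3 - <<'E'
from h import *
rep()
im,d,p=pts('side');cv2.imwrite('pics/s3.png',cv2.resize(im[170:320,130:290],None,fx=4,fy=4,interpolation=2))
E
```

```text
t 25.20 ee [ 0.5539 -0.3012  0.1374] box [1.000e-01 1.009e+02] psi 1.524 zax [-0.  0. -1.] F [-0.48 -0.06  0.34] w 0.0136 g 23.8 [-0.6   0.53  0.05  1.09  0.    1.02]
```

View pics/s3.png

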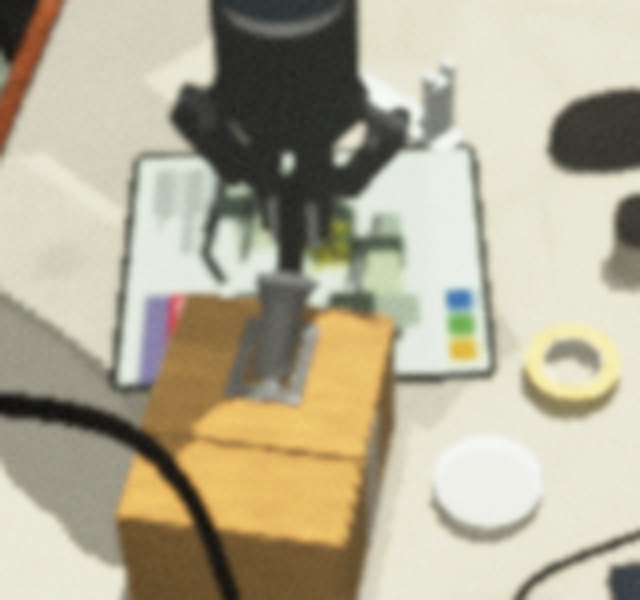

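move_arm(commands=[[[-0.8,0,0.6,0],[-0.8,0,0.6,0],[-0.8,0,0.5,0],[0,0,0,0],[0,0,0,0]]])

```text
time: 25.75
ee_pos: [0.554, -0.302, 0.1369]
eef_rot: [0.723, 0.691, 0.001, -0.0]
contact_force: [-2.0, 5.1, 6.5]
grip_width: 0.0138
grip_force: 25.0
```

```bash
python3 -c "
from h import *
rep()"
```

```text
t 25.75 ee [ 0.554  -0.302   0.1369] box [  0.3 100. ] psi 1.525 zax [ 0.001  0.002 -1.   ] F [-1.97  5.15  6.46] w 0.0138 g 25.0 [-0.6   0.54  0.05  1.09  0.    1.02]
```

move_arm(commands=[[[-0.8,0,0.6,0],[0,0,0,0],[0,0,0,0],[0,0,0,0]]])

```text
time: 26.15
ee_pos: [0.554, -0.3021, 0.1369]
eef_rot: [0.723, 0.691, 0.002, -0.001]
contact_force: [-2.0, 8.1, 11.3]
grip_width: 0.0138
grip_force: 25.4
```

move_arm(commands=[[[1.6,0,-1.1,0],[2.5,0,-1.7,0],[4,0,-2.8,0],[4,0,-2.8,0],[4,0,-2.8,0],[4,0,-2.8,0],[4,0,-2.8,0],[4,0,-2.8,0],[4,0,-2.8,0],[4,0,-2.8,0],[0,0,0,0]]])

```text
time: 27.25
ee_pos: [0.5557, -0.2678, 0.161]
eef_rot: [0.723, 0.691, 0.0, 0.0]
contact_force: [-0.5, 0.1, -1.1]
grip_width: 0.0136
grip_force: 23.8
```

```bash
python3 -c "
from h import *
rep();rod()"
```

```text
t 27.25 ee [ 0.5557 -0.2678  0.161 ] box [  0.4 134.3] psi 1.525 zax [ 0.001 -0.    -1.   ] F [-0.5   0.13 -1.12] w 0.0136 g 23.8 [-0.55  0.49  0.05  1.13  0.    1.06]
side 228 190 kmax 116.5 pitch -0.487 z at k=0/160 (surface) [ -4.5 -89.2] lat@60,160 [ 1.2 -1. ]
top few 0
```

move_arm(commands=[[[5,0,-3.5,0],[5,0,-3.5,0],[5,0,-3.5,0],[5,0,-3.5,0],[5,0,-3.5,0],[5,0,-3.5,0],[5,0,-3.5,0],[5,0,-3.5,0],[5,0,-3.5,0],[5,0,-3.5,0],[5,0,-3.5,0],[5,0,-3.5,0],[5,0,-3.5,0],[8,0,-5.6,0],[8,0,-5.6,0],[8,0,-5.6,0],[0,0,0,0],[0,0,0,0]]])

```text
time: 29.15
ee_pos: [0.5597, -0.1792, 0.2229]
eef_rot: [0.723, 0.691, 0.0, 0.0]
contact_force: [0.0, -0.4, -1.3]
grip_width: 0.0134
grip_force: 23.8
```

```bash
python3 - <<'E'
from h import *
rep();rod()
im,d,p=pts('side');Q=cloud(d,p);z=Q[...,2]
b=(Q[...,:2]-C)@np.stack([BX,BY],1)*1000
for x0 in(-35,35):
    m=(abs(b[...,0]-x0)<20)&(z>.07)&(z<.15)
    print([(lo,int(1e4*np.median(z[m&(b[...,1]>=lo)&(b[...,1]<lo+15)]))) for lo in range(-75,75,15) if (m&(b[...,1]>=lo)&(b[...,1]<lo+15)).sum()>3])
E
```

```text
t 29.15 ee [ 0.5597 -0.1792  0.2229] box [  0.4 223. ] psi 1.525 zax [ 0. -0. -1.] F [ 0.04 -0.4  -1.33] w 0.0134 g 23.8 [-0.42  0.41  0.08  1.24 -0.    1.2 ]
side 244 225 kmax 174.2 pitch -0.551 z at k=0/160 (surface) [ -1.4 -99.8] lat@60,160 [0.9 0.4]
top 86 46 kmax 172.2 pitch -0.779 z at k=0/160 (surface) [  40.  -117.9] lat@60,160 [-5.3  0.7]
[(-75, 932), (-60, 941), (-45, 941), (-30, 975), (-15, 981), (0, 986), (15, 982), (30, 983), (45, 985), (60, 981)]
[(-75, 935), (-60, 941), (-45, 944), (-30, 970), (-15, 980), (0, 981), (15, 986), (30, 980), (45, 980), (60, 982)]
```

move_arm(commands=[[[0,-14,0,0],[0,-14,0,0],[0,-14,0,0],[-20,0,0,0],[-25,0,0,0],[-25,0,0,0],[-20,0,0,0],[0,0,10,0],[0,0,10,0],[0,0,8,0],[0,0,0,0]]])

```text
time: 30.4
ee_pos: [0.5123, -0.2657, 0.1926]
eef_rot: [0.723, 0.691, -0.0, -0.002]
contact_force: [-0.1, 0.5, -1.1]
grip_width: 0.0135
grip_force: 23.8
```

```bash
python3 - <<'E'
from h import *
rep();rod()
E
```

```text
t 30.40 ee [ 0.5123 -0.2657  0.1926] box [-43.1 134.4] psi 1.525 zax [-0.003  0.003 -1.   ] F [-0.07  0.54 -1.13] w 0.0135 g 23.8 [-0.59  0.4  -0.01  1.16  0.    1.03]
side 191 187 kmax 132.9 pitch -0.579 z at k=0/160 (surface) [   1.9 -102.7] lat@60,160 [1.1 0.7]
top few 0
```

move_arm(commands=[[[0,0,4,0],[1,0,4,0],[2,0,4,0],[2,0,4,0],[2,0,4,0],[1.8,0,4,0],[1.7,0,4,0],[1.6,0,4,0],[0,0,0,0]]])

```text
time: 31.4
ee_pos: [0.514, -0.254, 0.162]
eef_rot: [0.723, 0.691, 0.001, -0.001]
contact_force: [0.3, 4.8, 3.2]
grip_width: 0.0137
grip_force: 23.8
```

```bash
python3 - <<'E'
from h import *
rep();rod()
E
```

```text
t 31.40 ee [ 0.514 -0.254  0.162] box [-41.9 146.1] psi 1.525 zax [-0.     0.002 -1.   ] F [0.25 4.85 3.18] w 0.0137 g 23.8 [-0.57  0.41 -0.08  1.08  0.    1.05]
side 190 187 kmax 142.3 pitch -0.440 z at k=0/160 (surface) [  1.4 -74. ] lat@60,160 [1. 1.]
top few 1
```

move_arm(commands=[[[2.5,0,4,0],[2,0,4,0],[1.6,0,4,0],[1.4,0,4,0],[1.2,0,4,0],[1,0,4,0],[1,0,4,0],[0.8,0,4,0],[0.8,0,4,0],[0.6,0,4,0],[0.5,0,4,0],[0.5,0,4,0],[0.3,0,4,0],[0.3,0,4,0],[0,0,4,0],[0,0,3,0],[0,0,0,0]]])

```text
time: 33.2
ee_pos: [0.5144, -0.2407, 0.0992]
eef_rot: [0.723, 0.69, -0.0, -0.0]
contact_force: [1.1, 0.6, 0.8]
grip_width: 0.0132
grip_force: 22.8
```

```bash
python3 - <<'E'
from h import *
rep();rod()
E
```

```text
t 33.20 ee [ 0.5144 -0.2407  0.0992] box [-42.  159.4] psi 1.524 zax [-0.001  0.    -1.   ] F [1.07 0.56 0.8 ] w 0.0132 g 22.8 [-0.55  0.44 -0.2   0.93 -0.    1.07]
side 151 151 kmax 159.0 pitch -0.007 z at k=0/160 (surface) [1.2 0. ] lat@60,160 [1.  1.1]
top 16 16 kmax 155.3 pitch -0.003 z at k=0/160 (surface) [-0.9 -1.3] lat@60,160 [-13.1  -0.4]
```

move_arm(commands=[[[0,0,-8,0],[0,0,-15,0],[0,0,-20,0],[0,0,-20,0],[0,0,-20,0],[0,0,-20,0],[15,0,-20,0],[20,0,-20,0],[20,0,-10,0],[15,0,-5,0],[5,0,0,0],[0,0,0,0],[0,0,0,0],[0,0,0,0],[0,0,0,0],[0,0,0,0]]])

```text
time: 34.9
ee_pos: [0.518, -0.1663, 0.2573]
eef_rot: [0.724, 0.69, -0.0, -0.0]
contact_force: [-1.3, -0.2, 0.1]
grip_width: 0.0138
grip_force: 22.6
```

```bash
python3 - <<'E'
from h import *
rep();rod()
im,d,p=pts('side');Q=cloud(d,p);z=Q[...,2]
b=(Q[...,:2]-C)@np.stack([BX,BY],1)*1000
for x0 in(-35,35):
    m=(abs(b[...,0]-x0)<20)&(z>.07)&(z<.15)
    print([(lo,int(1e4*np.median(z[m&(b[...,1]>=lo)&(b[...,1]<lo+15)]))) for lo in range(-75,75,15) if (m&(b[...,1]>=lo)&(b[...,1]<lo+15)).sum()>3])
E
```

```text
t 34.90 ee [ 0.518  -0.1663  0.2573] box [-41.9 234. ] psi 1.524 zax [-0.001  0.    -1.   ] F [-1.3  -0.16  0.11] w 0.0138 g 22.6 [-0.43  0.31  0.02  1.28  0.    1.19]
side 164 164 kmax 157.7 pitch -0.023 z at k=0/160 (surface) [ 1.7 -2. ] lat@60,160 [1.7 1.1]
top 61 58 kmax 155.0 pitch -0.030 z at k=0/160 (surface) [ 2.5 -2.2] lat@60,160 [-1.4 -0.7]
[(-75, 928), (-60, 945), (-45, 942), (-30, 975), (-15, 982), (0, 984), (15, 983), (30, 981), (45, 986), (60, 979)]
[(-75, 934), (-60, 941), (-45, 943), (-30, 968), (-15, 978), (0, 983), (15, 983), (30, 985), (45, 982), (60, 978)]
```

Level at about 0.26 m, flaps flat and still; handing in.

```bash
python3 -c "
from h import *
print(bot.close_job())"
```

```text
the job is handed in; nothing more can be done
None
```

The job is handed in, but the hand-in gave no verdict: both flaps are shut, inner first, and the rod went into the tube until its collar stopped, pushed with about 14 N. It was then drawn out and is held level in the gripper about 0.26 m above the desk, clear of the box, and no move went near the petri dish, objective case or tape roll (I did not re-measure them).

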